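# Ready the drip stand for seven doses

## Robot

A 6-joint arm with a two-finger parallel gripper is mounted at the origin on the work surface. World frame = base frame: x ahead of the robot, y to its left, z up, the work surface at z = 0. Lengths are in m, angles in rad, forces in N, time in s.
With the tool pointing down it reaches from about 0.375 to 0.975 m from the base axis. Payload 3.8 kg.
Tool frame: the origin (TCP) lies where the fingers leave the gripper's body, on its centre line; the fingertips stand 73 mm ahead of it and the grasp point (between the pads) lies 54 mm ahead of it (nose_length is the distance from the TCP to the fingertips, in m); z points along the fingers, y is the line along which they close (so a half turn about z gives the same grasp; the last joint's range is limited). The gripper opens to 85 mm and grips with 20 to 120 N. Pads are 22 mm wide; open, the fingers measure 114 mm over their backs; the gripper's body (76 mm by 85 mm) begins 54 mm behind the grasp point. The pads swing forward as they close: fully open they stand 13 mm farther back than shut.
Start: joints at [1.248, 0.264, 1.604, -0, 1.274, -0.037], TCP at [0.19, 0.648, 0.304] pointing down, gripper open.
Joint ranges: [-2.63, 2.63], [-0.94, 2.18], [0.31, 2.57], [-1.31, 4.45], [0, 2.66], [-2.55, 2.55]. Speed limits (rad/s): [2.57, 2.57, 3.14, 3.14, 3.14, 3.14].

## Interface

Orientations are given as a rotation vector (axis times angle).
In Python, from workcell import read_state, read_camera, calibration, finish_job, look_for, cut_out, tip_of, nose_length gives the robot as it stands.
- The arm moves only by the tool step_arm, never from a script. Its argument "targets" is a list of rows, each a list of 3 entries, a list of its own where there are three numbers: the turn, a rotation vector about the tool's x, y, z in rad, then the shift along the tool's x, y, z in mm, then the finger opening in mm, from 0 to 85.4. In form: [[[ax, ay, az], [x, y, z], grip], ...]. A call has 1 to 5 rows; each row shifts and turns the commanded pose from where the row before left it, along the tool's axes as they then stand; what a row does not reach is not made up. A row lasts 1/12 s, in which the tool goes at most 41.7 mm and 7.16 degrees, less where a joint would pass 70% of its speed; a pose out of reach is approached as far as the arm can. A call with a gripper value outside its range is refused whole. The fingers move at their own pace and stop on an object; "grip_force" is the grip in N (left out, the last holds). Time passes only in rows, so rows that do not move let the fingers close. It gives the time, the measured TCP pose, the force, the opening and the grip force at its end, in the units of the state.
- read_state(): the state, without advancing time (a new reading comes with each control period).
- read_camera(name): name is "scene" or "side" or "wrist"; returns the picture (384x512x3 uint8, red, green, blue); there is no depth.
- calibration(name): a dict with "camera_matrix" (3x3 intrinsics, pixels), "dist_coeffs" ([k1, k2, p1, p2, k3] as OpenCV has them; the pictures are not rectified), "R" (3x3) and "t" (3): a world point X has camera coordinates R X + t. Camera axes: x right, y down, z forward; pixel columns grow to the right and rows downward; lengths in m; the calibration is good to about 2 mm. A picture is of the moment at which its call begins: read the wrist's pose just before it. calibration takes no time and is no camera call; for the wrist camera it gives the pose at the moment of the call.
- finish_job(): hands the job in; it is judged then, once.
Trained networks look in the newest picture that a camera, given by its name, has taken for a name from the list of things; names that differ only in an ending like _2 or _b are one class to them, and where a whole thing is asked for, a point or a joint stands for the part that bears it (a point fixed in the world has none). Each returns a list of dicts, best first, with "score" (0 to 1); they miss things now and then, are a little off and sometimes report something else, mostly with a low value. They report only what shows in the picture. A call takes as long as a camera call. They do not tell look-alikes from the thing itself.
- look_for(camera, query): "extent" ([left, top, right, bottom] in pixels, round what is visible of it).
- cut_out(camera, query): "region" (384x512 bool, what is visible of it) and "extent" ([left, top, right, bottom] in pixels, round what is visible of it).
- tip_of(camera, query): "at" ([row, column] in pixels: a listed point, or the origin of a listed thing).
The state is a dict: "time": time; "q": joint angles; "joint_vel": joint speeds; "joint_torque": joint torques, N m; "tool_pos": TCP position; "tcp_rot": TCP orientation; "wrist_force": force on the tool from outside, world axes, zero at the start; "torque": the same for the moment, N m; "width": opening from 0.0 (shut) to 1.0 (fully open); "grip_force": force on a finger pad.
Only numpy, scipy, OpenCV 4.12 (cv2) and the standard library are available. Lean on these libraries where they do the work, as an engineer would, in place of code of your own. Each camera call takes 0.05 s, during which the arm holds its last target. There are 200 camera calls.

## Task

Get the drip stand ready for a run of seven doses: slide the nozzle holder along the bent rod, gently round the bend without jamming or forcing it, until it rests against the stop ring over the beaker, and roll the controller's thumbwheel until a 7 stands centred in the window. Leave the beaker and everything else on the bench where they are, and let go at the end.

Things in the scene. Friction and masses are not known exactly. Their poses are not given: they have to be found in the camera images.
- stand: Drip stand, fixed. White base plate 130 x 190 x 12 mm; origin on the bench, z up. In its frame (m): a 10 mm steel rod rises as a post at (0.06, -0.10) to height 0.170, then is level at 0.170: along +y (far leg, x 0.06) to y 0.01, a quarter bend of radius 0.06 about (0, 0.01) to (0, 0.07), then along -x (near leg, y 0.07) to its free end, x -0.09.
- free_end (a point): End of the rod's near leg, on the rod's axis, at stand (-0.09, 0.07, 0.17); closed by a grey ball 22 mm across.
- bend_near (a point): On the rod's axis, where the near leg meets the bend, at stand (0, 0.07, 0.17).
- bend_far (a point): On the rod's axis, where the bend meets the far leg, at stand (0.06, 0.01, 0.17).
- seat (a point): Where the holder's centre is when it hangs on the far leg touching the stop ring: stand (0.06, -0.035, 0.1675), 2.5 mm below the rod's axis, above the beaker. The stop is a fixed grey ring on the rod, 24 mm across, 10 mm long, its face towards the bend at stand y -0.046 (11 mm beyond this point).
- holder_centre (a point): Centre of the nozzle holder, a loose aluminium block of about 90 g that starts hanging on the near leg: 22 mm along its x (the bore), 30 mm wide (y), 30 mm tall (z). The bore is 15 mm across through the centre, so it hangs 2.5 mm below the rod's axis; lifted to the axis it has 2.5 mm play all round. In the bend it must turn with the rod. Grip it across y from above, a finger either side of the rod.
- nozzle_tip (a point): Lower end of the grey nozzle (10 mm thick) that hangs from the holder, 52 mm below the holder's centre.
- beaker_mouth (a point): Centre of the mouth of the loose glass beaker, 60 mm across, 75 mm tall, standing on the stand's base plate (mouth 87 mm above the bench) under the seat.
- controller: Dose controller, a white box fixed to the bench, 120 mm deep (x), y from -78 to +45 mm; origin on the bench below the thumbwheel's centre, x pointing away from the robot. Deck 55 mm above the bench; a hood on its -y side (y -78 to -36 mm) is 83 mm tall and carries the digit window.
- wheel_axis (a point): Centre of the black knurled thumbwheel, 45 mm above the bench; it turns about the controller's y axis. Radius 32 mm, 14 mm thick (y -7 to +7 mm): its upper 22 mm stand out of the deck, with 29 mm free to the hood on one side and open space on the other; it can be pinched across its thickness or rolled by its rim.
- window (a point): Centre of the window in the hood's top (21 x 20 mm, 83 mm above the bench). The white drum under it turns with the wheel and carries black digits 0 to 9, 13 mm tall, the top of each pointing away from the robot.
- thumbwheel (a joint): Thumbwheel angle, rad: digit n is centred in the window at n x 0.628 (7 at 4.398; end stops at 0 and 9). It grows as the wheel's top is rolled away from the robot (controller's +x), bringing higher digits. No detents: a light friction (0.04 N m), and it stays where it is left. It starts between 2.0 and 3.4.
- reagent_jar: small white screw jar, 48 mm across, 70 mm tall, loose, origin under its centre: to be left alone.
- reagent_bottle: clear bottle, 56 mm across, 120 mm tall, loose, origin under its centre: to be left alone.
- cap_tub: low white tub, 60 mm across, 35 mm tall, loose, origin under its centre: to be left alone.
- marker: white marker pen, 12 mm thick, 120 mm long, lying, loose, origin under its centre: to be left alone.
Mind the look-alikes: they are no part of the job. Leave any purple look-alike of the controller alone.

How it is judged:
At the end, for the whole second after the job is handed in: The holder hangs at rest against the stop ring, its centre within 6 mm of the seat, the nozzle tip within 20 mm (level) of the middle of the beaker's mouth; the thumbwheel is within 0.16 rad (a quarter digit) of 7; the beaker is within 12 mm of its start (distance between holder_centre and seat below 0.006 m and horizontal distance between nozzle_tip and beaker_mouth below 0.02 m and linear speed of holder below 0.02 m/s and value of joint thumbwheel between 4.238 and 4.558 rad and distance of beaker_mouth from where it was at the start of the episode below 0.012 m); the robot touches nothing.
It fails at once if the beaker is moved more than 12 mm (distance of beaker_mouth from where it was at the start of the episode above 0.012 m).
It fails at once if the holder is forced: more than 60 N between it and the stand (contact force between holder and stand above 60 N).
It fails at once if a bystander is moved more than 20 mm (distance of any of reagent_jar, reagent_bottle, cap_tub, marker from where it was at the start of the episode above 0.02 m).
It also fails if it takes over 72 s, if anything falls off the work surface, if the arm or the gripper's body presses on something with over 40 N, if the wrist force passes 120 N, or if a joint passes its speed limit or range.

## Working session

There is one attempt and no reset: what is moved stays moved. The work goes in short steps, Python scripts to look and compute and a tool call to move; the robot and the scene stay as the last step left them, time stands still between calls to the robot, and variables do not carry over. Pictures are saved under pics/ and viewed, at most 10 in all, crops included, and the job is handed in when it is done.

Besides the shell and the picture viewer there is one more tool, called after "Emit:" as name([rows], argument=value, ...), one row to a line, values as JSON. step_arm: Moves the arm, as the interface text tells. Its arguments: {"type":"object","properties":{"targets":{"type":"array","items":{"type":"array"}},"grip_force":{"type":"number"}},"required":["targets"]}

```bash
mkdir -p pics; ls; cat > h.py <<'E'
import numpy as np, cv2
from workcell import *
E
python3 - <<'E'
from h import *
s=read_state();print({k:np.round(v,3).tolist() for k,v in s.items()},nose_length)
for c in("scene","side"):
    im=read_camera(c);cv2.imwrite(f"pics/{c}0.png",im[:,:,::-1])
    k=calibration(c);print(c,np.round(k["R"],3).tolist(),np.round(k["t"],3).tolist(),np.round(k["camera_matrix"],1).tolist(),np.round(k["dist_coeffs"],3))
    for q in["free_end","bend_near","bend_far","seat","holder_centre","nozzle_tip","beaker_mouth","stand","controller","wheel_axis","window"]:
        print(q,[(np.round(r["at"]).tolist(),round(r["score"],2)) for r in tip_of(c,q)][:3])
E
```

```text
pics
{'time': 0.0, 'q': [1.248, 0.265, 1.605, 0.0, 1.274, -0.037], 'joint_vel': [-0.002, -0.001, -0.0, -0.0, 0.001, 0.0], 'joint_torque': [0.001, -51.512, -36.731, 0.0, 0.013, 0.0], 'tool_pos': [0.19, 0.647, 0.303], 'tcp_rot': [-0.447, -3.109, 0.004], 'wrist_force': [0.077, -0.294, -0.483], 'torque': [-0.026, 0.013, 0.015], 'grip_force': 0.0, 'width': 1.0} 0.0726
scene [[0.444, 0.896, 0.005], [0.674, -0.331, -0.661], [-0.59, 0.297, -0.751]] [-0.195, -0.281, 1.338] [[354.5, 0.0, 254.8], [0.0, 354.5, 189.2], [0.0, 0.0, 1.0]] [-0.017  0.     0.     0.     0.   ]
free_end [([147.0, 346.0], 0.67)]
bend_near [([171.0, 355.0], 0.7)]
bend_far [([195.0, 343.0], 0.94), ([194.0, 322.0], 0.58)]
seat [([197.0, 323.0], 0.78)]
holder_centre [([172.0, 354.0], 0.51), ([161.0, 351.0], 0.44)]
nozzle_tip [([177.0, 344.0], 0.48), ([216.0, 317.0], 0.33)]
beaker_mouth [([217.0, 317.0], 0.59)]
stand [([215.0, 125.0], 0.2)]
controller [([240.0, 196.0], 0.76), ([284.0, 109.0], 0.65), ([185.0, 258.0], 0.25)]
wheel_axis [([273.0, 100.0], 0.95), ([230.0, 194.0], 0.64)]
window [([227.0, 167.0], 0.92), ([274.0, 71.0], 0.65)]
side [[0.941, -0.339, -0.02], [-0.208, -0.528, -0.823], [0.269, 0.779, -0.567]] [-0.505, 0.181, 1.044] [[392.6, 0.0, 252.5], [0.0, 392.6, 195.4], [0.0, 0.0, 1.0]] [-0.054  0.     0.     0.     0.   ]
free_end [([138.0, 224.0], 0.59)]
bend_near [([135.0, 253.0], 0.62)]
bend_far []
seat [([153.0, 276.0], 0.95)]
holder_centre [([137.0, 240.0], 0.65)]
nozzle_tip [([155.0, 237.0], 0.46), ([135.0, 224.0], 0.4)]
beaker_mouth [([175.0, 277.0], 0.65)]
stand [([195.0, 253.0], 0.64)]
controller [([268.0, 275.0], 0.64), ([345.0, 326.0], 0.62), ([339.0, 223.0], 0.31)]
wheel_axis [([261.0, 276.0], 0.62), ([332.0, 327.0], 0.58)]
window [([259.0, 274.0], 0.85), ([345.0, 335.0], 0.82), ([291.0, 369.0], 0.32)]
```

```bash
python3 - <<'E'
import cv2,numpy as np
a=cv2.imread("pics/scene0.png");b=cv2.imread("pics/side0.png")
cv2.imwrite("pics/a.png",cv2.resize(a,(800,600),interpolation=cv2.INTER_CUBIC));cv2.imwrite("pics/b.png",cv2.resize(b,(800,600),interpolation=cv2.INTER_CUBIC))
E
```

```text
(no output)
```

View pics/a.png

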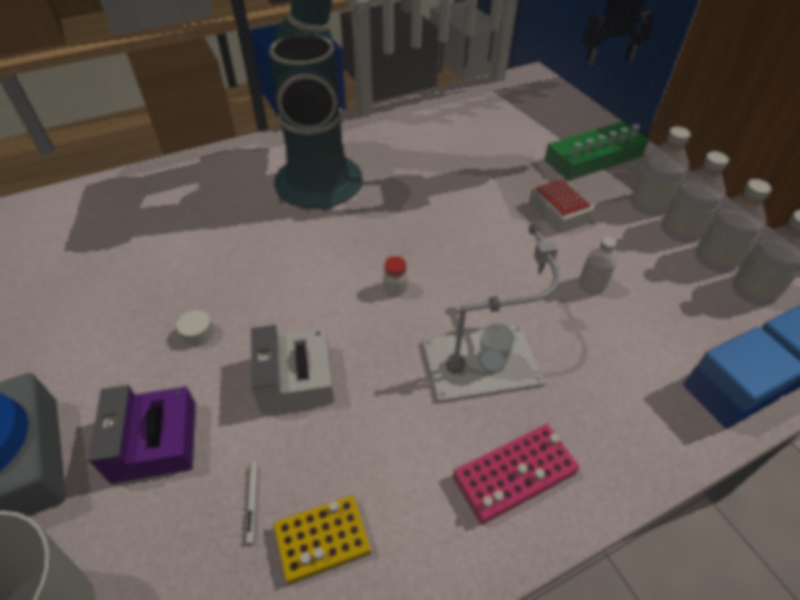

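View pics/b.png

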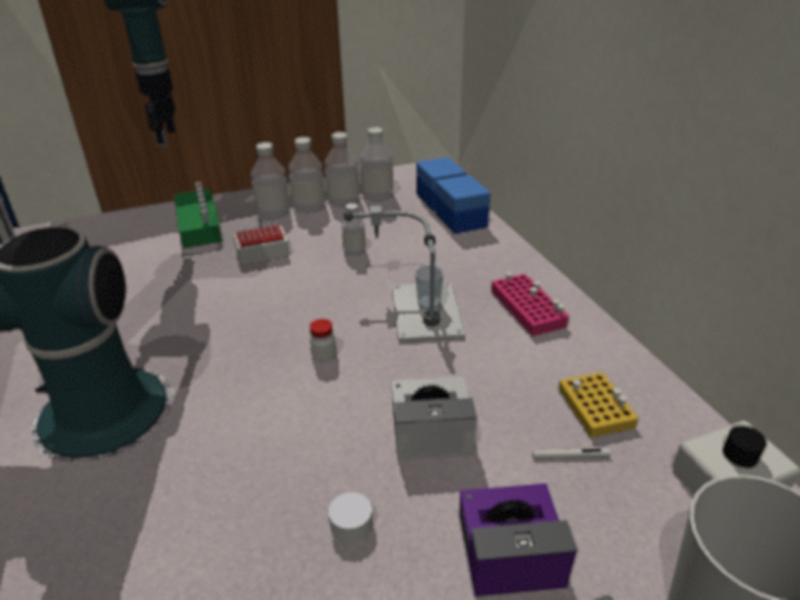

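White controller at scene (186,235), side (277,270) in native pixels; the purple one at scene (92,278), side (332,345) is the look-alike. The stand is at scene (310,230), with the holder near the free end at scene (349,159).

```bash
cat >> h.py <<'E'
from scipy.optimize import least_squares
def proj(c,X,k=None):
    k=k or calibration(c)
    return cv2.projectPoints(np.array(X,float).reshape(-1,3),cv2.Rodrigues(k["R"])[0],k["t"],k["camera_matrix"],k["dist_coeffs"])[0][:,0]
def W(p,L):
    x,y,a=p;L=np.array(L,float).reshape(-1,3);c,s=np.cos(a),np.sin(a)
    return np.c_[x+c*L[:,0]-s*L[:,1],y+s*L[:,0]+c*L[:,1],L[:,2]]
def fit(obs,x0s):
    ks={c:calibration(c) for c in("scene","side")}
    f=lambda p:np.concatenate([proj(c,W(p,L),ks[c])[0]-uv for c,L,uv in obs])
    best=min((least_squares(f,x0,loss="soft_l1",f_scale=2) for x0 in x0s),key=lambda r:r.cost)
    return best.x,f(best.x).reshape(-1,2)
E
python3 - <<'E'
from h import *
s=.64
FE=(-.09,.07,.17);PT=(.06,-.1,.17);RG=(.06,-.051,.17);PB=(.06,-.1,.012);BM=(.06,-.035,.087)
obs=[("scene",FE,(342,147)),("scene",RG,(494*s,303*s)),("scene",PB,(456*s,363*s)),("scene",BM,(317,217)),("scene",(.0424,.0524,.17),(556*s,283*s)),
("side",FE,(348*s,216*s)),("side",RG,(430*s,240*s)),("side",PB,(432*s,318*s)),("side",BM,(277,175)),("side",PT,(462*0+432*s,250*s))]
p,r=fit(obs,[(.7,.1,a) for a in np.arange(0,6.3,.7)])
print("stand",p,np.round(r,1).tolist())
WI=(0,-.057,.083);WT=(0,0,.077)
obs=[("scene",(0,0,.045),(194,230)),("scene",WI,(167,227)),("side",WI,(437*s,411*s)),("side",WT,(432*s,387*s)),
("scene",(-.06,-.078,.083),(251*s,328*s)),("scene",(.06,-.078,.083),(257*s,389*s)),("scene",(.06,.045,.055),(331*s,377*s)),("scene",(.06,.045,0),(331*s,401*s)),
("side",(-.06,-.078,.083),(393*s,424*s)),("side",(.06,-.078,.083),(476*s,422*s)),("side",(-.06,.045,.055),(392*s,382*s)),("side",(.06,.045,.055),(465*s,378*s))]
p,r=fit(obs,[(.6,-.2,a) for a in np.arange(0,6.3,.7)])
print("ctl",p,np.round(r,1).tolist())
E
```

```text
stand [ 0.5903844   0.13337421 -0.26000401] [[-0.2, 0.0], [0.5, 0.5], [-0.2, 2.3], [1.2, -2.7], [-1.7, 1.9], [0.7, -0.6], [-0.5, -0.9], [-0.3, 1.5], [-3.3, -1.4], [0.4, 0.7]]
ctl [ 0.51699248 -0.22396071 -0.27215892] [[-2.1, 1.8], [0.4, -0.3], [-1.4, -1.1], [-1.2, -0.3], [-2.0, -0.4], [-5.2, -1.0], [-0.8, 5.0], [1.0, 0.9], [1.8, -1.2], [0.7, -3.5], [-1.0, -0.9], [-1.6, -1.3]]
```

```bash
cat >> h.py <<'E'
from scipy.spatial.transform import Rotation as Ro
ST=np.array([.5904,.1334,-.26]);CT=np.array([.517,-.224,-.272])
def move(pt,th,grasp=True):
    "tool-frame turn+shift(mm) to bring grasp point to pt with tool-y heading th (down)"
    s=read_state();R=Ro.from_rotvec(s["tcp_rot"]).as_matrix();
    y=np.array([np.cos(th),np.sin(th),0]);z=np.array([0,0,-1.]);T=np.c_[np.cross(y,z),y,z]
    tcp=np.array(pt)-(z*.054 if grasp else 0)
    d=R.T@(tcp-s["tool_pos"])*1e3
    rv=Ro.from_matrix(R.T@T).as_rotvec()
    print("turn",np.round(rv,3),"shift(old frame)",np.round(d,1),"shift(new frame)",np.round(T.T@(tcp-s["tool_pos"])*1e3,1),"q",np.round(s["q"],2),"t",s["time"],"F",np.round(s["wrist_force"],1))
E
python3 - <<'E'
from h import *
for X in np.arange(-.08,.01,.01):
    print(round(X,2),[np.round(proj(c,W(ST,(X,.07,.1675)))[0]).tolist() for c in("scene","side")])
k=calibration("wrist");s=read_state();R=Ro.from_rotvec(s["tcp_rot"]).as_matrix()
C=-k["R"].T@k["t"];print("cam in tool",R.T@(C-s["tool_pos"]),"axes",np.round(R.T@k["R"].T,2).tolist(),k["camera_matrix"][0])
pt=W(ST,(-.05,.07,.30))[0];print(pt);move(pt,ST[2]+np.pi/2)
E
```

```text
-0.08 [[343.0, 150.0], [227.0, 138.0]]
-0.07 [[344.0, 153.0], [230.0, 138.0]]
-0.06 [[346.0, 155.0], [233.0, 138.0]]
-0.05 [[347.0, 158.0], [236.0, 138.0]]
-0.04 [[348.0, 160.0], [239.0, 137.0]]
-0.03 [[350.0, 163.0], [242.0, 137.0]]
-0.02 [[351.0, 165.0], [245.0, 137.0]]
-0.01 [[353.0, 168.0], [248.0, 137.0]]
-0.0 [[354.0, 171.0], [251.0, 137.0]]
cam in tool [ 7.33891282e-02  1.70170283e-05 -7.06417403e-02] axes [[-0.0, -0.96, -0.29], [1.0, 0.0, -0.0], [0.0, -0.29, 0.96]] [295.4286788    0.         256.52979637]
[0.56007614 0.21390133 0.3       ]
turn [-0.     0.    -0.026] shift(old frame) [-477.1 -311.9  -50.1] shift(new frame) [-468.9 -324.1  -50.1] q [ 1.25  0.26  1.6  -0.    1.27 -0.04] t 1.2 F [ 0.1 -1.   0.3]
```

Emit:
step_arm([
  [[0, 0, -0.026], [-32, -21, -3], 85],
  [[0, 0, 0], [-32, -21, -3], 85],
  [[0, 0, 0], [-32, -21, -3], 85],
  [[0, 0, 0], [-32, -21, -3], 85],
  [[0, 0, 0], [-32, -21, -3], 85],
])

```text
time: 1.62
tool_pos: [0.3179, 0.5031, 0.3191]
tcp_rot: [0.406, 3.115, 0.0]
wrist_force: [0.4, 0.0, 0.4]
width: 0.998
grip_force: 0.0
```

Emit:
step_arm([
  [[0, 0, 0], [-32, -21, -3], 85],
  [[0, 0, 0], [-32, -21, -3], 85],
  [[0, 0, 0], [-32, -21, -3], 85],
  [[0, 0, 0], [-32, -21, -3], 85],
  [[0, 0, 0], [-32, -21, -3], 85],
])

```text
time: 2.03
tool_pos: [0.4458, 0.3602, 0.3343]
tcp_rot: [0.407, 3.115, 0.001]
wrist_force: [-0.2, 0.6, 0.0]
width: 0.992
grip_force: 0.0
```

Emit:
step_arm([
  [[0, 0, 0], [-32, -21, -3], 85],
  [[0, 0, 0], [-32, -21, -3], 85],
  [[0, 0, 0], [-32, -21, -3], 85],
  [[0, 0, 0], [-32, -21, -3], 85],
  [[0, 0, 0], [0, 0, 0], 85],
])

```text
time: 2.45
tool_pos: [0.5511, 0.2428, 0.3467]
tcp_rot: [0.415, 3.11, -0.003]
wrist_force: [-0.4, 0.9, -0.1]
width: 0.991
grip_force: 0.0
```

```bash
python3 - <<'E'
from h import *
move(W(ST,(-.042,.07,.30))[0],ST[2]+np.pi/2)
k=calibration("wrist");im=read_camera("wrist")
for q in["holder_centre","free_end","bend_near","bend_far","seat","beaker_mouth"]:
    print(q,[(np.round(r["at"]).tolist(),round(r["score"],2)) for r in tip_of("wrist",q)][:2])
P=[(-.09,.07,.17),(-.042,.07,.1675),(0,.07,.17),(.0424,.0524,.17),(.06,.01,.17),(.06,-.046,.17),(.06,-.1,.17),(.06,-.035,.087)]
uv=proj("wrist",W(ST,P),k);print(np.round(uv))
v=cv2.resize(im,(800,600))[:,:,::-1].copy()
for u in uv: cv2.circle(v,tuple(int(x*800/512) for x in u),3,(0,0,255),1)
cv2.imwrite("pics/w1.png",v);np.save("w1.npy",im);print([im.shape])
E
```

```text
turn [-0.001  0.004 -0.005] shift(old frame) [-24.2 -25.5  -7.1] shift(new frame) [-24.1 -25.6  -7.3] q [ 0.38  0.1   1.71 -0.    1.32 -0.93] t 2.45 F [-0.4  0.9 -0.1]
holder_centre [([223.0, 227.0], 0.85)]
free_end [([171.0, 227.0], 0.8)]
bend_near [([266.0, 227.0], 0.82)]
bend_far [([317.0, 169.0], 0.8)]
seat [([203.0, 190.0], 0.66)]
beaker_mouth []
[[227. 167.]
 [229. 219.]
 [230. 261.]
 [214. 300.]
 [172. 314.]
 [117. 314.]
 [ 64. 314.]
 [155. 270.]]
[(384, 512, 3)]
```

View pics/w1.png

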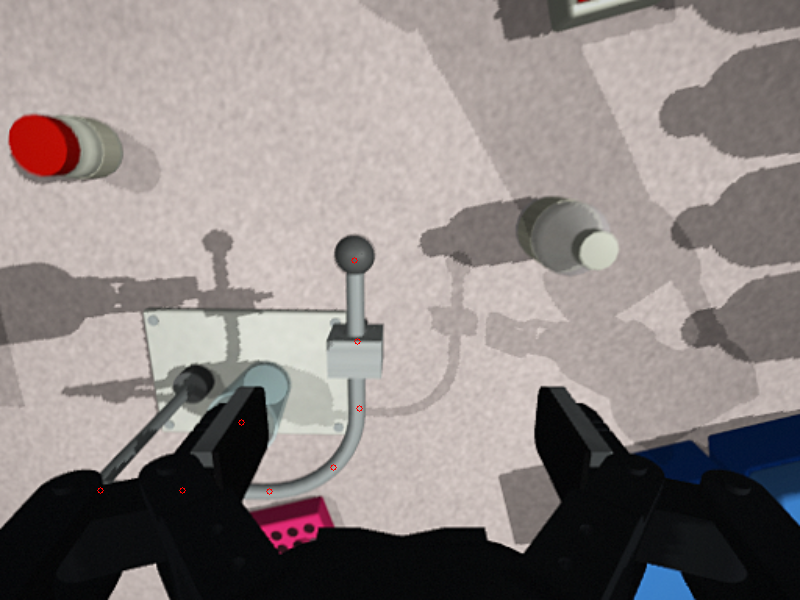

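Sharp view: ball at (354,255), holder at (355,350), bend around (340,460) in the 800×600 image; overlay agrees within ~3 mm. One more look from further forward refines the bend and far leg.

Emit:
step_arm([
  [[0, 0, 0], [-30, -20, 0], 85],
  [[0, 0, 0], [-30, -20, 0], 85],
  [[0, 0, 0], [-30, -20, 0], 85],
  [[0, 0, 0], [0, 0, 0], 85],
  [[0, 0, 0], [0, 0, 0], 85],
])

```text
time: 3.22
tool_pos: [0.6189, 0.1664, 0.3455]
tcp_rot: [-0.409, -3.114, 0.0]
wrist_force: [-0.4, 0.9, 0.7]
width: 0.997
grip_force: 0.0
```

```bash
python3 - <<'E'
from h import *
k=calibration("wrist");im=read_camera("wrist");np.savez("w2.npz",im=im,**{a:k[a] for a in k})
for q in["holder_centre","free_end","bend_near","bend_far","seat","beaker_mouth"]:
    print(q,[(np.round(r["at"]).tolist(),round(r["score"],2)) for r in tip_of("wrist",q)][:2])
a=np.linspace(0,np.pi/2,10)
P=[(x,.07,.17) for x in np.linspace(-.09,0,10)]+[(.06*np.sin(t),.01+.06*np.cos(t),.17) for t in a]+[(.06,y,.17) for y in np.linspace(.0,-.1,11)]
uv=proj("wrist",W(ST,P),k)
v=cv2.resize(im,(800,600))[:,:,::-1].copy()
for u in uv: cv2.circle(v,tuple(int(x*800/512) for x in u),2,(0,0,255),-1)
cv2.imwrite("pics/w2.png",v)
E
```

```text
holder_centre [([130.0, 294.0], 0.77)]
free_end [([62.0, 301.0], 0.78), ([25.0, 92.0], 0.69)]
bend_near []
bend_far [([240.0, 224.0], 0.87)]
seat [([238.0, 173.0], 0.75)]
beaker_mouth [([210.0, 194.0], 0.68)]
```

View pics/w2.png

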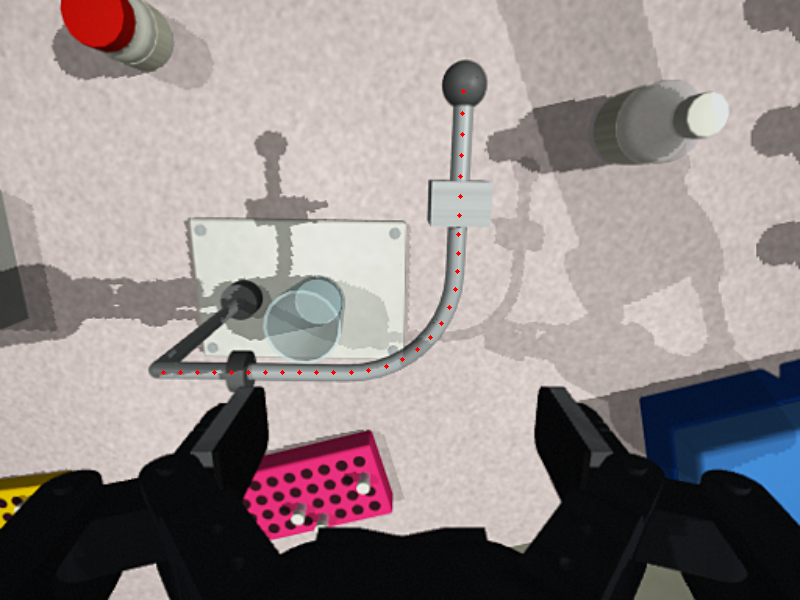

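```bash
python3 - <<'E'
from h import *
d=np.load("w2.npz");k2={a:d[a] for a in("R","t","camera_matrix","dist_coeffs")}
# w1 camera pose: from tool pose 1
T2=Ro.from_rotvec([-0.409,-3.114,0]).as_matrix();C2=-k2["R"].T@k2["t"]
off=T2.T@(C2-np.array([.6189,.1664,.3455]));A=T2.T@k2["R"].T
T1=Ro.from_rotvec([.415,3.11,-.003]).as_matrix();C1=np.array([.5511,.2428,.3467])+T1@off;R1=(T1@A).T
k1=dict(k2,R=R1,t=-R1@C1);s=.64
def tri(o):
    f=lambda X:np.concatenate([proj(None,X,k)[0]-np.array(u)*z for k,u,z in o]);r=least_squares(f,[.6,.1,.17]);return r.x,r.fun
loc=lambda X:np.round(np.r_[Ro.from_euler("z",-ST[2]).apply(X-np.r_[ST[:2],0])]*1e3,1)
for n,o in dict(ball=[(k1,(354,255),s),(k2,(464.5,84),s)],ball_scene=[(k2,(464.5,84),s),(calibration("scene"),(534,229),s),(calibration("side"),(348,216),s)],
 ring=[(k2,(240,371),s),(calibration("scene"),(494,303),s),(calibration("side"),(430,240),s)],
 hold_r=[(k1,(383,326),s),(k2,(492,181),s)],hold_l=[(k1,(329,326),s),(k2,(430,181),s)]).items():
    X,r=tri(o);print(n,X.round(4),loc(X),r.round(1))
def plane(k,u,z):
    r=k["R"].T@np.r_[cv2.undistortPoints(np.array([[u]],float)*s,k["camera_matrix"],k["dist_coeffs"])[0,0],1];C=-k["R"].T@k["t"];return C+r*(z-C[2])/r[2]
for n,u,z in[("near",(462,130),.17),("near2",(456.5,245),.17),("far",(300,372.5),.17),("far2",(200,371.5),.17),("holdtopFar",(430,225.5),.1825),("holdtopNear",(430,181),.1825),("hr",(491,225.5),.1825),("plateTL",(190,219),.012),("plateTR",(406,222),.012),("plateBL",(204,355),.012)]:print(n,loc(plane(k2,u,z)))
E
```

```text
ball [0.5182 0.2252 0.1709] [-93.4  70.1 170.9] [ 0.  0. -0. -0.]
ball_scene [0.518  0.2257 0.1682] [-93.7  70.6 168.2] [ 0.1  0.1 -0.4  0.  -0.4 -0.1]
ring [0.6336 0.0655 0.1705] [ 59.2 -54.5 170.5] [ 0.2  0.2 -0.9  0.4 -0.7 -0.5]
hold_r [0.5659 0.2292 0.1618] [-48.3  86.3 161.8] [ 1.8  1.2 -1.6 -1.1]
hold_l [0.5579 0.1977 0.1594] [-47.9  53.8 159.4] [ 1.3  0.9 -1.2 -0.8]
near [-72.3  69.8 170. ]
near2 [-14.4  68.9 170. ]
far [ 60.2 -19.8 170. ]
far2 [ 59.6 -78.4 170. ]
holdtopFar [-26.3  53.8 182.5]
holdtopNear [-47.9  53.4 182.5]
hr [-26.3  84.5 182.5]
plateTL [ -12.  -144.3   12. ]
plateTR [-8.9 43.5 12. ]
plateBL [ 115.6 -147.9   12. ]
```

```bash
sed -i 's/^ST=.*;CT/ST=np.array([.5905,.1322,-.271]);CT/' h.py; python3 - <<'E'
from h import *
print(W(ST,(-.0375,.07,.29))); move(W(ST,(-.0375,.07,.171))[0],ST[2]+np.pi/2)
E
```

```text
[[0.57310727 0.20968382 0.29      ]]
turn [0.    0.    0.013] shift(old frame) [ 54.   29.1 121.1] shift(new frame) [ 54.4  28.4 121.1] q [ 0.23  0.18  1.63  0.    1.33 -1.09] t 3.5667 F [-0.   0.4  0.2]
```

Emit:
step_arm([
  [[0, 0, 0.013], [27, 14, 0], 60],
  [[0, 0, 0], [27, 14, 10], 60],
  [[0, 0, 0], [0, 0, 25], 60],
  [[0, 0, 0], [0, 0, 25], 60],
  [[0, 0, 0], [0, 0, 15], 60],
])

```text
time: 3.98
tool_pos: [0.572, 0.2087, 0.2688]
tcp_rot: [-0.424, -3.111, 0.001]
wrist_force: [-0.3, -0.2, -1.2]
width: 0.703
grip_force: 0.0
```

```bash
python3 - <<'E'
from h import *
move(W(ST,(-.0375,.07,.171))[0],ST[2]+np.pi/2);print(read_state()["width"])
k=calibration("wrist");im=read_camera("wrist")
v=cv2.resize(im[100:384,100:412],(660,600))[:,:,::-1].copy();cv2.imwrite("pics/w3.png",v)
E
```

```text
turn [-0.001 -0.002  0.   ] shift(old frame) [-0.9  1.3 43.8] shift(new frame) [-0.8  1.2 43.8] q [ 0.31  0.17  1.79  0.    1.19 -0.99] t 3.9833 F [-0.3 -0.2 -1.2]
0.7033470446664233
```

View pics/w3.png

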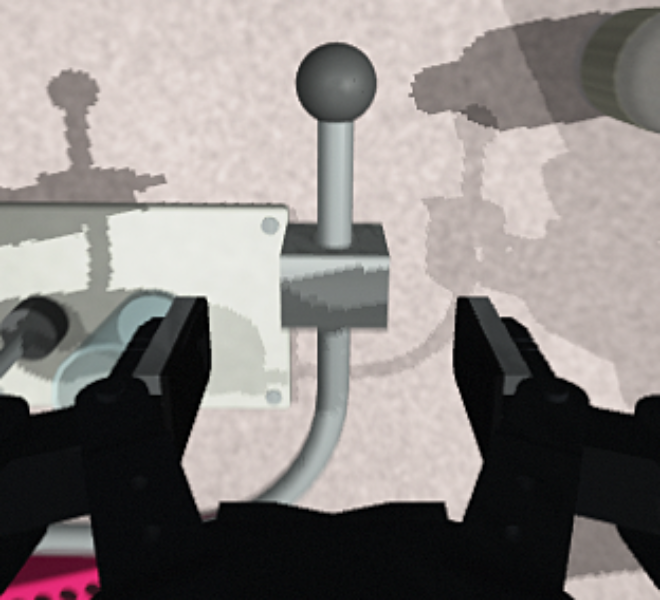

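Holder at (335,290) lies centred between the fingers (208 and 455), heading aligned. Descend and close.

Emit:
step_arm([
  [[0, 0, 0], [-1, 1, 24], 60],
  [[0, 0, 0], [0, 0, 20], 55],
  [[0, 0, 0], [0, 0, 0], 45],
  [[0, 0, 0], [0, 0, 0], 38],
  [[0, 0, 0], [0, 0, 0], 34],
], grip_force=20)

```text
time: 4.45
tool_pos: [0.5757, 0.209, 0.2285]
tcp_rot: [0.427, 3.111, 0.001]
wrist_force: [1.0, 0.1, 0.3]
width: 0.399
grip_force: 0.0
```

Emit:
step_arm([
  [[0, 0, 0], [0, 0, 0], 32],
  [[0, 0, 0], [0, 0, 0], 30],
  [[0, 0, 0], [0, 0, 0], 28],
  [[0, 0, 0], [0, 0, 0], 27],
  [[0, 0, 0], [0, 0, 0], 27],
], grip_force=20)

```text
time: 4.87
tool_pos: [0.5761, 0.2088, 0.229]
tcp_rot: [0.427, 3.109, 0.002]
wrist_force: [-0.8, -0.5, 5.8]
width: 0.349
grip_force: 20.3
```

```bash
python3 - <<'E'
from h import *
move(W(ST,(-.0375,.07,.171))[0],ST[2]+np.pi/2)
k=calibration("wrist");im=read_camera("wrist")
v=cv2.resize(im[100:384,100:412],(660,600))[:,:,::-1].copy();cv2.imwrite("pics/w4.png",v)
E
```

```text
turn [ 0.002  0.003 -0.002] shift(old frame) [3.1 0.1 4. ] shift(new frame) [3.1 0.1 4. ] q [ 0.31  0.2   1.82 -0.    1.11 -0.99] t 4.8667 F [-0.8 -0.5  5.8]
```

View pics/w4.png

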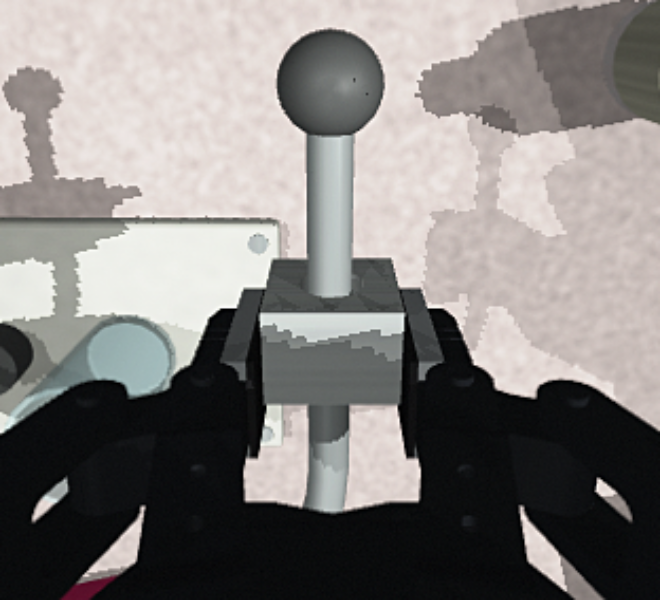

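```bash
python3 - <<'E'
from h import *
k=calibration("wrist");s=read_state();R=Ro.from_rotvec(s["tcp_rot"]).as_matrix()
sc=lambda u,v:np.array([u*312/660+100,v*284/600+100])
obs=[((11,-15),sc(261,312)),((11,15),sc(404,312)),((-11,-15),sc(263,404)),((-11,15),sc(402,404))]
f=lambda p:np.concatenate([proj(None,s["tool_pos"]+R@(np.array([p[0]+x,p[1]+y,p[2]])/1e3),k)[0]-u for (x,y),u in obs])
r=least_squares(f,[0,0,40]);print("block top centre in tool mm",r.x,r.fun.round(1),"world",s["tool_pos"]+R@(r.x/1e3))
f2=lambda p:np.concatenate([proj(None,s["tool_pos"]+R@(np.array([p[0]+x*11,p[1]+y,p[2]])/1e3),k)[0]-u for (x,y),u in obs])
E
```

```text
block top centre in tool mm [ 3.31623935  0.25632848 46.53732327] [-0.4  0.1  0.5  0.2  0.3 -0.2 -0.3 -0.2] world [0.57308789 0.20997767 0.18247765]
```

Emit:
step_arm([
  [[0, 0, 0], [0, 0, -1], 27],
  [[0, 0, 0], [0, 0, 0], 27],
])

```text
time: 5.08
tool_pos: [0.5757, 0.2087, 0.229]
tcp_rot: [0.427, 3.111, 0.001]
wrist_force: [0.2, -0.6, 4.0]
width: 0.349
grip_force: 20.4
```

Emit:
step_arm([
  [[0, 0, 0], [0, 0, -1], 27],
  [[0, 0, 0], [0, 0, 0], 27],
])

```text
time: 5.25
tool_pos: [0.5751, 0.2085, 0.229]
tcp_rot: [0.427, 3.112, 0.0]
wrist_force: [0.3, 0.1, 2.7]
width: 0.346
grip_force: 20.2
```

Emit:
step_arm([
  [[0, 0, 0], [0, 0, -1], 27],
  [[0, 0, 0], [0, 0, 0], 27],
])

```text
time: 5.42
tool_pos: [0.5746, 0.2084, 0.2293]
tcp_rot: [-0.427, -3.111, 0.001]
wrist_force: [0.1, 0.6, -0.1]
width: 0.35
grip_force: 19.8
```

```bash
cat >> h.py <<'E'
def track():
    s=read_state();R=Ro.from_rotvec(s["tcp_rot"]).as_matrix()
    B=s["tool_pos"]+R@np.array([.0033,.0003,.0615])
    L=Ro.from_euler("z",-ST[2]).apply(B-np.r_[ST[:2],0])*1e3
    h=np.arctan2(-R[1,0],-R[0,0])-ST[2]   # motion heading in stand
    if L[0]<0: seg,lat,ph,S="near",L[1]-70,0,L[0]
    elif L[1]>10:
        a=np.arctan2(L[0],L[1]-10);seg,lat,ph,S="bend",np.hypot(L[0],L[1]-10)-60,-a,np.degrees(a)
    else: seg,lat,ph,S="far",L[0]-60,-np.pi/2,L[1]
    Ft=R.T@s["wrist_force"]
    print(seg,"s",round(S,1),"lat(+y tool)",round(lat,2),"z",round(L[2],1),"turn needed",round(h-ph,3),"tilt",np.round(R[2,:2],3),"Ftool",Ft.round(1),"T",np.round(s["torque"],2),"w",round(s["width"],3),"q6",round(s["q"][5],2),"t",round(s["time"],2))
E
python3 -c "from h import *;track()"
```

```text
near s -39.1 lat(+y tool) -0.52 z 167.8 turn needed -0.002 tilt [ 0.001 -0.001] Ftool [0.1 0.6 0.1] T [-0.01  0.   -0.05] w 0.35 q6 -0.99 t 5.42
```

Emit:
step_arm([
  [[0, 0, 0], [0, 0, -1], 27],
  [[0, 0, 0], [0, 0, -1], 27],
  [[0, 0, 0], [-7, 0, 0], 27],
  [[0, 0, 0], [-7, 0, 0], 27],
  [[0, 0, 0], [0, 0, 0], 27],
])

```text
time: 5.83
tool_pos: [0.5901, 0.2044, 0.232]
tcp_rot: [0.428, 3.111, 0.0]
wrist_force: [0.3, 0.9, 0.3]
width: 0.345
grip_force: 19.8
```

```bash
python3 -c "from h import *;track()"
```

```text
near s -22.9 lat(+y tool) -0.24 z 170.5 turn needed -0.002 tilt [-0.001  0.   ] Ftool [-0.1  0.9 -0.3] T [-0.01  0.02  0.02] w 0.345 q6 -1.0 t 5.83
```

Emit:
step_arm([
  [[0, 0, 0], [-7.5, 0, 0], 27],
  [[0, 0, 0], [-7.5, 0, 0], 27],
  [[0, 0, 0], [-7, 0, 0], 27],
  [[0, 0, 0.052], [0, 0, 0], 27],
  [[0, 0, 0], [-6.3, -0.35, 0], 27],
])

```text
time: 6.25
tool_pos: [0.6159, 0.1964, 0.2317]
tcp_rot: [-0.51, -3.099, 0.0]
wrist_force: [0.0, -0.4, -2.1]
width: 0.344
grip_force: 19.9
```

Emit:
step_arm([
  [[0, 0, 0.105], [0, 0, 0], 27],
  [[0, 0, 0], [-6.3, -0.35, 0], 27],
  [[0, 0, 0.105], [0, 0, 0], 27],
  [[0, 0, 0], [0, 0, 0], 27],
])

```text
time: 6.58
tool_pos: [0.6221, 0.1931, 0.2319]
tcp_rot: [0.83, 3.03, -0.0]
wrist_force: [-0.2, 0.6, -0.0]
width: 0.349
grip_force: 19.8
```

```bash
python3 -c "from h import *;track()"
```

```text
bend s 10.7 lat(+y tool) -0.69 z 170.4 turn needed -0.076 tilt [-0.  0.] Ftool [0.5 0.4 0. ] T [ 0.   -0.06 -0.02] w 0.349 q6 -0.77 t 6.58
```

Emit:
step_arm([
  [[0, 0, 0], [-7.3, 0, 0], 27],
  [[0, 0, 0.105], [0, 0, 0], 27],
  [[0, 0, 0], [-6.3, -0.2, 0], 27],
  [[0, 0, 0.105], [0, 0, 0], 27],
  [[0, 0, 0], [-6.3, -0.35, 0], 27],
])

```text
time: 7.0
tool_pos: [0.6371, 0.1813, 0.2318]
tcp_rot: [-1.139, -2.927, -0.0]
wrist_force: [0.1, 0.3, -0.6]
width: 0.347
grip_force: 19.8
```

Emit:
step_arm([
  [[0, 0, 0.105], [0, 0, 0], 27],
  [[0, 0, 0], [0, 0, 0], 27],
])

```text
time: 7.17
tool_pos: [0.6376, 0.1806, 0.2318]
tcp_rot: [1.291, 2.864, -0.0]
wrist_force: [0.5, -0.7, -0.7]
width: 0.347
grip_force: 19.8
```

```bash
python3 -c "from h import *;track()"
```

```text
bend s 30.1 lat(+y tool) -0.66 z 170.3 turn needed -0.05 tilt [-0.  0.] Ftool [-0.9 -0.1  0.7] T [-0.03  0.    0.01] w 0.347 q6 -0.48 t 7.17
```

Working well; no contact force. Continue.

Emit:
step_arm([
  [[0, 0, 0], [-6.3, 0, 0], 27],
  [[0, 0, 0.105], [0, 0, 0], 27],
  [[0, 0, 0], [-6.3, -0.2, 0], 27],
  [[0, 0, 0.105], [0, 0, 0], 27],
  [[0, 0, 0], [-6.3, -0.35, 0], 27],
])

```text
time: 7.58
tool_pos: [0.6474, 0.1656, 0.2318]
tcp_rot: [-1.583, -2.713, -0.0]
wrist_force: [-0.5, 0.5, -0.2]
width: 0.348
grip_force: 19.9
```

Emit:
step_arm([
  [[0, 0, 0.105], [0, 0, 0], 27],
  [[0, 0, 0], [0, 0, 0], 27],
])

```text
time: 7.75
tool_pos: [0.6477, 0.1648, 0.2319]
tcp_rot: [1.724, 2.626, -0.0]
wrist_force: [0.1, -0.1, -0.3]
width: 0.347
grip_force: 19.9
```

```bash
python3 -c "from h import *;track()"
```

```text
bend s 48.5 lat(+y tool) -0.49 z 170.4 turn needed -0.044 tilt [-0. -0.] Ftool [-0.2  0.1  0.3] T [-0.03 -0.02 -0.03] w 0.347 q6 -0.2 t 7.75
```

Emit:
step_arm([
  [[0, 0, 0], [-6.3, 0, 0], 27],
  [[0, 0, 0.105], [0, 0, 0], 27],
  [[0, 0, 0], [-6.3, -0.2, 0], 27],
  [[0, 0, 0.105], [0, 0, 0], 27],
  [[0, 0, 0], [-6.3, -0.35, 0], 27],
])

```text
time: 8.17
tool_pos: [0.6524, 0.1473, 0.2318]
tcp_rot: [-1.989, -2.432, -0.0]
wrist_force: [-0.8, -0.0, -0.7]
width: 0.349
grip_force: 20.0
```

Emit:
step_arm([
  [[0, 0, 0.105], [0, 0, 0], 27],
  [[0, 0, 0], [0, 0, 0], 27],
])

```text
time: 8.33
tool_pos: [0.6523, 0.1465, 0.2318]
tcp_rot: [2.114, 2.323, -0.001]
wrist_force: [-0.4, -0.6, -1.1]
width: 0.351
grip_force: 20.1
```

```bash
python3 -c "from h import *;track()"
```

```text
bend s 66.9 lat(+y tool) -0.35 z 170.3 turn needed -0.039 tilt [-0.001 -0.   ] Ftool [-0.6 -0.4  1.1] T [-0.12  0.12 -0.05] w 0.351 q6 0.09 t 8.33
```

Emit:
step_arm([
  [[0, 0, 0], [-6.3, 0, 0], 27],
  [[0, 0, 0.105], [0, 0, 0], 27],
  [[0, 0, 0], [-6.3, -0.2, 0], 27],
  [[0, 0, 0.105], [0, 0, 0], 27],
  [[0, 0, 0], [-6.3, -0.3, 0], 27],
])

```text
time: 8.75
tool_pos: [0.6515, 0.1286, 0.2318]
tcp_rot: [-2.346, -2.089, -0.0]
wrist_force: [-0.9, -0.4, -0.4]
width: 0.347
grip_force: 20.1
```

Emit:
step_arm([
  [[0, 0, 0.105], [0, 0, 0], 27],
  [[0, 0, 0], [-6, -0.3, 0], 27],
  [[0, 0, 0.01], [0, 0, 0], 27],
  [[0, 0, 0], [0, 0, 0], 27],
])

```text
time: 9.08
tool_pos: [0.65, 0.1224, 0.2321]
tcp_rot: [2.462, 1.951, 0.001]
wrist_force: [0.2, 0.2, -0.6]
width: 0.349
grip_force: 20.2
```

```bash
python3 -c "from h import *;track()"
```

```text
far s 9.9 lat(+y tool) 0.17 z 170.6 turn needed 0.041 tilt [0.    0.001] Ftool [0.3 0.2 0.6] T [-0.03 -0.   -0.01] w 0.349 q6 0.38 t 9.08
```

Emit:
step_arm([
  [[0, 0, 0.041], [0, 0, 0], 27],
  [[0, 0, 0], [-8, 0, 0], 27],
  [[0, 0, 0], [-8, 0, 0], 27],
  [[0, 0, 0], [-8, 0, 0], 27],
  [[0, 0, 0], [-8, 0, 0], 27],
])

```text
time: 9.5
tool_pos: [0.6409, 0.0913, 0.2319]
tcp_rot: [2.503, 1.898, -0.0]
wrist_force: [-0.4, -0.1, -1.6]
width: 0.349
grip_force: 20.2
```

Emit:
step_arm([
  [[0, 0, 0], [-5, 0, 0], 27],
  [[0, 0, 0], [0, 0, 0], 27],
  [[0, 0, 0], [0, 0, 0], 27],
])

```text
time: 9.75
tool_pos: [0.6397, 0.0869, 0.232]
tcp_rot: [-2.505, -1.895, -0.0]
wrist_force: [-1.4, -0.5, -1.0]
width: 0.347
grip_force: 20.2
```

```bash
python3 -c "from h import *;track()"
```

```text
far s -27.1 lat(+y tool) -0.11 z 170.5 turn needed -0.005 tilt [0. 0.] Ftool [-0.8 -1.2  1. ] T [ 0.01 -0.01  0.06] w 0.347 q6 0.37 t 9.75
```

Emit:
step_arm([
  [[0, 0, 0], [-3, 0, 0], 27],
  [[0, 0, 0], [-3, 0, 0], 27],
  [[0, 0, 0], [0, 0, 0], 27],
  [[0, 0, 0], [0, 0, 0], 27],
])

```text
time: 10.08
tool_pos: [0.6382, 0.0817, 0.2318]
tcp_rot: [-2.505, -1.896, -0.0]
wrist_force: [0.0, 0.7, -0.5]
width: 0.346
grip_force: 20.2
```

```bash
python3 -c "from h import *;track()"
```

```text
far s -32.6 lat(+y tool) -0.25 z 170.3 turn needed -0.004 tilt [ 0. -0.] Ftool [ 0.7 -0.2  0.5] T [-0.03 -0.02  0.05] w 0.346 q6 0.36 t 10.08
```

Emit:
step_arm([
  [[0, 0, 0], [-2, 0, 0], 27],
  [[0, 0, 0], [0, 0, 0], 27],
  [[0, 0, 0], [0, 0, 0], 27],
])

```text
time: 10.33
tool_pos: [0.6376, 0.0798, 0.2319]
tcp_rot: [-2.505, -1.896, 0.0]
wrist_force: [-0.6, -0.4, -0.8]
width: 0.346
grip_force: 20.2
```

```bash
python3 -c "from h import *;track()"
```

```text
far s -34.6 lat(+y tool) -0.26 z 170.4 turn needed -0.004 tilt [ 0. -0.] Ftool [-0.6 -0.4  0.8] T [ 0.03 -0.01  0.01] w 0.346 q6 0.36 t 10.33
```

Emit:
step_arm([
  [[0, 0, 0], [-2, 0, 0], 27],
  [[0, 0, 0], [0, 0, 0], 27],
  [[0, 0, 0], [0, 0, 0], 27],
])

```text
time: 10.58
tool_pos: [0.6371, 0.0778, 0.2319]
tcp_rot: [2.505, 1.896, 0.0]
wrist_force: [-0.4, -0.8, -1.3]
width: 0.348
grip_force: 20.2
```

```bash
python3 -c "from h import *;track()"
```

```text
far s -36.7 lat(+y tool) -0.23 z 170.4 turn needed -0.004 tilt [-0.  0.] Ftool [-0.9 -0.1  1.3] T [ 0.   -0.06 -0.02] w 0.348 q6 0.36 t 10.58
```

Emit:
step_arm([
  [[0, 0, 0], [-1.5, 0, 0], 27],
  [[0, 0, 0], [0, 0, 0], 27],
  [[0, 0, 0], [0, 0, 0], 27],
])

```text
time: 10.83
tool_pos: [0.6369, 0.077, 0.232]
tcp_rot: [-2.505, -1.896, -0.002]
wrist_force: [1.2, 3.4, -1.2]
width: 0.348
grip_force: 20.1
```

Emit:
step_arm([
  [[0, 0, 0], [-1.5, 0, 0], 27],
  [[0, 0, 0], [0, 0, 0], 27],
  [[0, 0, 0], [0, 0, 0], 27],
])

```text
time: 11.08
tool_pos: [0.6368, 0.0768, 0.232]
tcp_rot: [-2.504, -1.895, -0.005]
wrist_force: [1.8, 8.2, -2.9]
width: 0.351
grip_force: 20.2
```

Emit:
step_arm([
  [[0, 0, 0], [-1.5, 0, 0], 27],
  [[0, 0, 0], [0, 0, 0], 27],
  [[0, 0, 0], [0, 0, 0], 27],
])

```text
time: 11.33
tool_pos: [0.6367, 0.0766, 0.2319]
tcp_rot: [-2.503, -1.894, -0.009]
wrist_force: [3.8, 11.4, -3.8]
width: 0.345
grip_force: 20.2
```

```bash
python3 -c "
from h import *
track()
im=read_camera('wrist');cv2.imwrite('pics/w5.png',cv2.resize(im[100:384,50:462],(800,551))[:,:,::-1])"
```

```text
far s -37.5 lat(+y tool) -0.24 z 170.5 turn needed -0.004 tilt [0.006 0.001] Ftool [12.   0.5  3.9] T [ 1.84 -0.56 -0.11] w 0.345 q6 0.35 t 11.33
```

View pics/w5.png

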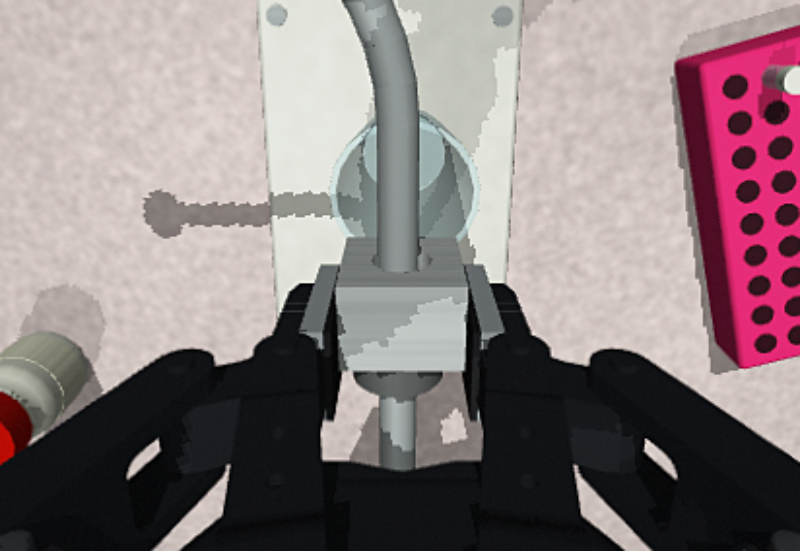

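The holder sits against the ring at (400,380). Ease the push, lower by 2.5 mm to hang, release.

Emit:
step_arm([
  [[0, 0, 0], [2, 0, 0], 27],
  [[0, 0, 0], [0, 0, 1.5], 27],
  [[0, 0, 0], [0, 0, 1.2], 27],
  [[0, 0, 0], [0.7, 0, 0], 27],
  [[0, 0, 0], [0, 0, 0], 27],
])

```text
time: 11.8
tool_pos: [0.6372, 0.0768, 0.2302]
tcp_rot: [2.505, 1.896, 0.004]
wrist_force: [1.1, 4.8, 1.9]
width: 0.35
grip_force: 21.0
```

```bash
python3 -c "from h import *;track()"
```

```text
far s -37.4 lat(+y tool) 0.27 z 168.7 turn needed -0.004 tilt [0.002 0.002] Ftool [ 4.9 -0.2 -1.9] T [ 0.86 -0.16 -0.03] w 0.35 q6 0.36 t 11.8
```

Emit:
step_arm([
  [[0, 0, 0], [0, 0, 0], 30],
  [[0, 0, 0], [0, 0, 0], 33],
  [[0, 0, 0], [0, 0, 0], 37],
  [[0, 0, 0], [0, 0, 0], 42],
  [[0, 0, 0], [0, 0, 0], 50],
])

```text
time: 12.22
tool_pos: [0.6363, 0.0755, 0.2288]
tcp_rot: [2.505, 1.896, -0.002]
wrist_force: [0.6, 0.4, -0.2]
width: 0.585
grip_force: 0.0
```

Emit:
step_arm([
  [[0, 0, 0], [0, 0, 0], 56],
  [[0, 0, 0], [0, 0, -10], 60],
  [[0, 0, 0], [0, 0, -20], 60],
  [[0, 0, 0], [0, 0, -20], 60],
  [[0, 0, 0], [0, 0, -10], 60],
])

```text
time: 12.63
tool_pos: [0.6377, 0.0761, 0.2927]
tcp_rot: [2.503, 1.895, 0.005]
wrist_force: [1.2, -0.8, 0.9]
width: 0.701
grip_force: 0.0
```

```bash
python3 - <<'E'
from h import *
track();move(W(CT,(0,-.01,.20))[0],CT[2]+np.pi/2)
k=calibration("wrist");im=read_camera("wrist")
cv2.imwrite('pics/w6.png',cv2.resize(im[100:384,50:462],(800,551))[:,:,::-1])
for c in ("scene","side"):
    read_camera(c);print(c,[(q,[(np.round(r["at"]).tolist(),round(r["score"],2)) for r in tip_of(c,q)][:2]) for q in("holder_centre","seat")])
E
```

```text
far s -38.0 lat(+y tool) 1.06 z 231.2 turn needed -0.004 tilt [0.001 0.004] Ftool [-0.4  1.4 -0.9] T [ 0.02 -0.04  0.02] w 0.701 q6 0.36 t 12.63
turn [ 0.004  0.002 -1.574] shift(old frame) [-331.6  -34.8   38.2] shift(new frame) [  35.7 -331.5   38.7] q [ 0.08  0.21  1.69 -0.    1.24  0.36] t 12.6333 F [ 1.2 -0.8  0.9]
scene [('holder_centre', [([198.0, 326.0], 0.47)]), ('seat', [([193.0, 324.0], 0.9)])]
side [('holder_centre', [([150.0, 274.0], 0.4)]), ('seat', [([149.0, 275.0], 0.64)])]
```

View pics/w6.png

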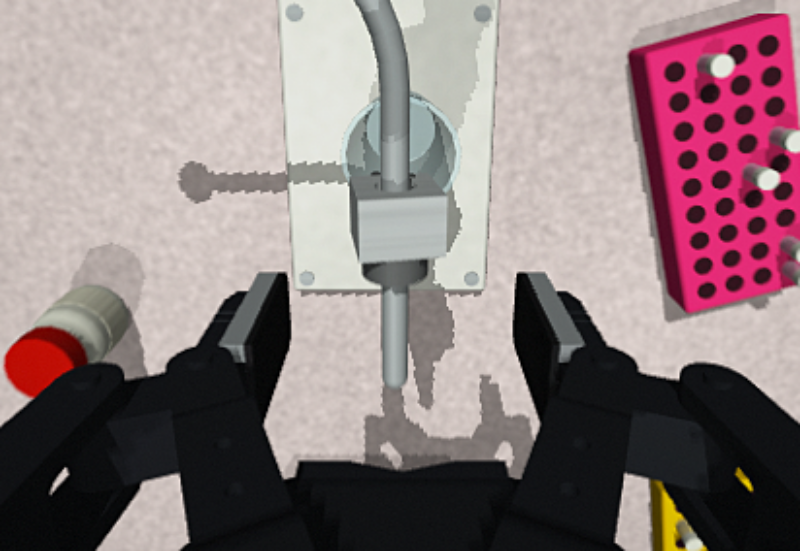

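Holder seated at (400,225) against the ring, fingers clear. On to the white controller.

Emit:
step_arm([
  [[0, 0, 0], [0, 0, -20], 60],
  [[0, 0, 0], [-36, -4, 0], 60],
  [[0, 0, 0], [-36, -4, 0], 60],
  [[0, 0, 0], [-36, -4, 0], 60],
  [[0, 0, 0], [-36, -4, 0], 60],
])

```text
time: 13.4
tool_pos: [0.5809, -0.059, 0.3078]
tcp_rot: [-2.503, -1.897, 0.003]
wrist_force: [0.9, -0.1, -2.0]
width: 0.705
grip_force: 0.0
```

Emit:
step_arm([
  [[0, 0, 0], [-37, -4, 0], 60],
  [[0, 0, 0], [-37, -4, 0], 60],
  [[0, 0, 0], [-37, -4, 0], 60],
  [[0, 0, 0], [-37, -4, 0], 60],
  [[0, 0, 0], [-37, -4, 0], 60],
])

```text
time: 13.82
tool_pos: [0.5112, -0.232, 0.3079]
tcp_rot: [-2.503, -1.895, 0.001]
wrist_force: [-0.2, -0.2, 0.7]
width: 0.705
grip_force: 0.0
```

Emit:
step_arm([
  [[0, 0, 0.121], [0, 0, 0], 60],
  [[0, 0, 0.121], [0, 0, 0], 60],
  [[0, 0, 0.121], [0, 0, 0], 60],
  [[0, 0, 0.121], [0, 0, 0], 60],
  [[0, 0, 0.121], [0, 0, 0], 60],
])

```text
time: 14.23
tool_pos: [0.512, -0.2308, 0.3077]
tcp_rot: [-2.958, -1.053, 0.003]
wrist_force: [0.1, 0.7, -0.3]
width: 0.707
grip_force: 0.0
```

Emit:
step_arm([
  [[0, 0, 0.121], [0, 0, 0], 60],
  [[0, 0, 0.121], [0, 0, 0], 60],
  [[0, 0, 0.121], [0, 0, 0], 60],
  [[0, 0, 0.121], [0, 0, 0], 60],
  [[0, 0, 0.121], [0, 0, 0], 60],
])

```text
time: 14.65
tool_pos: [0.5121, -0.2305, 0.3077]
tcp_rot: [-3.138, -0.125, 0.003]
wrist_force: [-0.2, -0.1, -0.4]
width: 0.703
grip_force: 0.0
```

Emit:
step_arm([
  [[0, 0, 0.121], [0, 0, 0], 60],
  [[0, 0, 0.121], [0, 0, 0], 60],
  [[0, 0, 0.121], [0, 0, 0], 60],
  [[0, 0, 0], [0, 0, 0], 60],
  [[0, 0, 0], [0, 0, 0], 60],
])

```text
time: 15.07
tool_pos: [0.5123, -0.2306, 0.3081]
tcp_rot: [-3.112, 0.429, 0.003]
wrist_force: [-0.3, 0.6, -0.9]
width: 0.704
grip_force: 0.0
```

```bash
python3 - <<'E'
from h import *
move(W(CT,(0,-.01,.20))[0],CT[2]-np.pi/2)
k=calibration("wrist");im=read_camera("wrist");np.savez("w7.npz",im=im,**{a:k[a] for a in k})
for q in["window","wheel_axis","controller"]:print(q,[(np.round(r["at"]).tolist(),round(r["score"],2)) for r in tip_of("wrist",q)][:2])
P=[(0,0,.077),(-.032,-.007,.055),(.032,.007,.055),(0,-.057,.083),(-.06,-.078,.083),(.06,-.078,.083),(-.06,.045,.055),(.06,.045,.055)]
uv=proj("wrist",W(CT,P),k);print(uv.round())
v=cv2.resize(im,(800,600))[:,:,::-1].copy()
for u in uv: cv2.circle(v,tuple(int(x*800/512) for x in u),3,(0,0,255),-1)
cv2.imwrite('pics/w7.png',v)
E
```

```text
turn [-0.     0.002 -0.002] shift(old frame) [ 2.9  2.4 54.1] shift(new frame) [ 2.8  2.4 54.1] q [-0.47  0.05  1.84 -0.    1.25  1.38] t 15.0667 F [-0.3  0.6 -0.9]
window [([180.0, 303.0], 0.74), ([164.0, 247.0], 0.32)]
wheel_axis [([104.0, 462.0], 0.88), ([174.0, 249.0], 0.69)]
controller [([165.0, 248.0], 0.91), ([104.0, 436.0], 0.68)]
[[249. 178.]
 [256. 201.]
 [243. 145.]
 [305. 180.]
 [321. 233.]
 [329. 119.]
 [212. 224.]
 [207. 118.]]
```

View pics/w7.png

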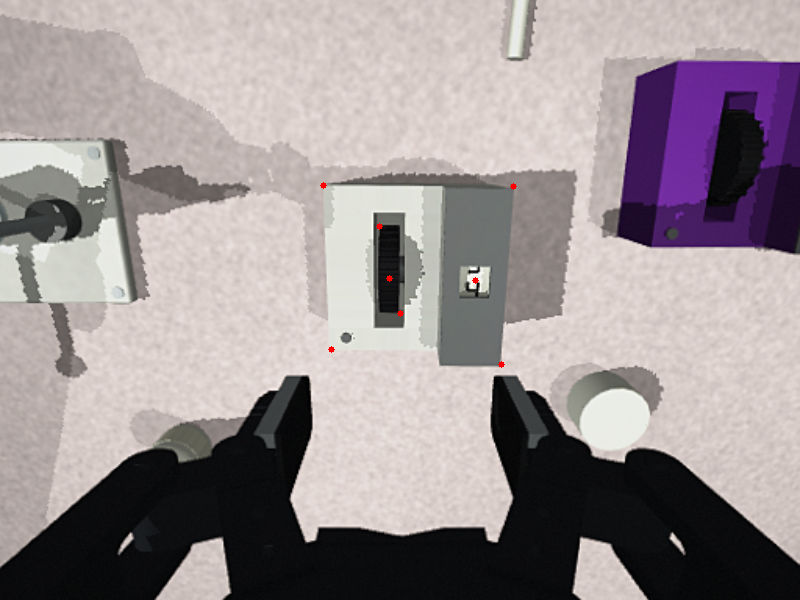

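White controller (box 325–510, 185–365) is confirmed as the one meant: white and fitting the modelled overlay; the purple one at (720,150) is the look-alike. Read the digit numerically.

```bash
cat >> h.py <<'E'
def win(k,im,n=42,px=2):
    "rectified window, 0.5 mm per pixel, up = away from robot"
    g=np.mgrid[0:26,0:24].astype(float)
    X=W(CT,np.c_[((13-g[0])*.001).ravel(),(-.057+(12-g[1])*.001).ravel(),np.full(g[0].size,.083)])
    uv=proj("w",X,k).astype(np.float32).reshape(26,24,2)
    return cv2.remap(cv2.cvtColor(im,cv2.COLOR_RGB2GRAY),uv[...,0],uv[...,1],cv2.INTER_CUBIC)
def asc(w):
    for r in w: print("".join("#@*+-. "[min(6,int(v)*7//256)]*2 for v in r))
E
python3 - <<'E'
from h import *
d=np.load("w7.npz");asc(win(d,d["im"]))
E
```

```text
++++++++++++++++++++++++++++++++++++++++++++++++
++++++++++++++++++++**++++++++++++**++++++++++++
++************************++**************++++++
++++++++++++++----++--++--**--++++++++++++++**++
++++..--------..        --##--          ..****++
**++--------..--        --##--          ..++**++
**++--------++##@@@@@@@@####--    ..    ..++**++
**++--------++############++        ..  ..****++
**++----------++..........        ....  --****++
**++--------                    ......  ..++**++
**----------                    ......  --**++++
**--------++                      ....  --**++++
**----------                      ....  ..**++++
**++----------..                  ....  ..**++++
**++------++@@**..      --@@--    ....  ..@@++++
**++----++**##@@        --##**  ......  ..##++++
**++----++**##++        --##**  ......  ..@@++++
**--------**##**        --##++  ..........@@++++
**++----..++##@@--......++##--  ......  ..@@++++
**++------++################--  ..........****++
**++--++**++**@@@@@@@@@@@@##    ......**..****++
++********++++++++++++++####**++********..****++
++++**++++++++++++++++++####**++******++****++++
++**********************####************@@**++++
++**@@@@@@@@@@@@@@@@@@@@@@@@@@@@@@@@@@@@##**++++
++************************++**************++++++
```

Upper digit is a departing 3, lower a 4: angle ≈ 2.27 rad, so about +2.13 rad to go: two pinched swings of ±0.56 rad tilt.

Emit:
step_arm([
  [[0, 0.112, 0], [-10, 0, 0], 40],
  [[0, 0.112, 0], [-10, 0, 0], 40],
  [[0, 0.112, 0], [-10, 0, 0], 35],
  [[0, 0.112, 0], [-10, 0, 0], 30],
  [[0, 0.112, 0], [-10, 0, 0], 30],
])

```text
time: 15.68
tool_pos: [0.4662, -0.2177, 0.2993]
tcp_rot: [2.915, -0.404, 0.849]
wrist_force: [0.8, 1.2, 0.6]
width: 0.35
grip_force: 0.0
```

```bash
cat >> h.py <<'E'
def wheel(phi,D,y=0):
    "turn and shift (old frame) to TCP at distance D mm from wheel axis, leaning phi away from robot"
    s=read_state();R=Ro.from_rotvec(s["tcp_rot"]).as_matrix()
    cx=np.array([np.cos(CT[2]),np.sin(CT[2]),0]);cy=np.array([-cx[1],cx[0],0])
    z=-(np.sin(phi)*cx+np.cos(phi)*np.array([0,0,1.]));T=np.c_[np.cross(-cy,z),-cy,z]
    ax=W(CT,(0,y,.045))[0];d=s["tool_pos"]-ax
    print("now phi",round(np.arctan2(d@cx,d[2]),3),"lean",round(np.arctan2(-R[:,2]@cx,-R[2,2]),3),"D",round(np.hypot(d@cx,d[2])*1e3,1),"y",round(d@cy*1e3,1))
    print("turn",Ro.from_matrix(R.T@T).as_rotvec().round(3),"shift",np.round(R.T@(ax-z*D/1e3-s["tool_pos"])*1e3,1),"F",(R.T@s["wrist_force"]).round(1),"w",round(s["width"],3),"grip",round(s["grip_force"],1),"t",round(s["time"],2),"q",np.round(s["q"],2),"pos",s["tool_pos"].round(4))
E
python3 -c "
from h import *
wheel(-.56,130)"
```

```text
now phi -0.197 lean -0.567 D 259.3 y -7.6
turn [ 0.004 -0.007 -0.003] shift [-93.   -7.8 111.6] F [ 0.7 -1.4 -0.2] w 0.35 grip 0.0 t 15.68 q [-0.57 -0.31  2.26  0.25  0.67  1.13] pos [ 0.4662 -0.2177  0.2993]
```

Emit:
step_arm([
  [[0, 0, 0], [-20, -2, 20], 32],
  [[0, 0, 0], [-20, -2, 23], 32],
  [[0, 0, 0], [-20, -2, 23], 32],
  [[0, 0, 0], [-20, -2, 23], 32],
  [[0, 0, 0], [-13, 0, 22], 32],
])

```text
time: 16.1
tool_pos: [0.4478, -0.2035, 0.1528]
tcp_rot: [2.921, -0.405, 0.837]
wrist_force: [0.1, 0.4, -0.6]
width: 0.376
grip_force: 0.0
```

Emit:
step_arm([
  [[0, 0, 0], [0, 0, 0], 32],
  [[0, 0, 0], [0, 0, 0], 32],
])

```text
time: 16.27
tool_pos: [0.4484, -0.2038, 0.1533]
tcp_rot: [2.923, -0.408, 0.835]
wrist_force: [-1.4, -0.2, 0.7]
width: 0.373
grip_force: 0.0
```

```bash
python3 - <<'E'
from h import *
wheel(-.56,95)
k=calibration("wrist");im=read_camera("wrist")
v=cv2.resize(im,(800,600))[:,:,::-1].copy()
for u in proj("w",W(CT,[(-.02,.007,.07),(-.02,-.007,.07),(0,-.057,.083),(0,-.036,.083)]),k): cv2.circle(v,tuple(int(x*800/512) for x in u),3,(0,0,255),-1)
cv2.imwrite('pics/w8.png',v)
E
```

```text
now phi -0.583 lean -0.556 D 129.7 y 1.0
turn [ 0.002  0.004 -0.005] shift [ 3.2  1.  34.7] F [-0.8  0.6 -1.2] w 0.373 grip 0.0 t 16.27 q [-0.56 -0.16  2.44  0.44  0.35  0.91] pos [ 0.4484 -0.2038  0.1533]
```

View pics/w8.png

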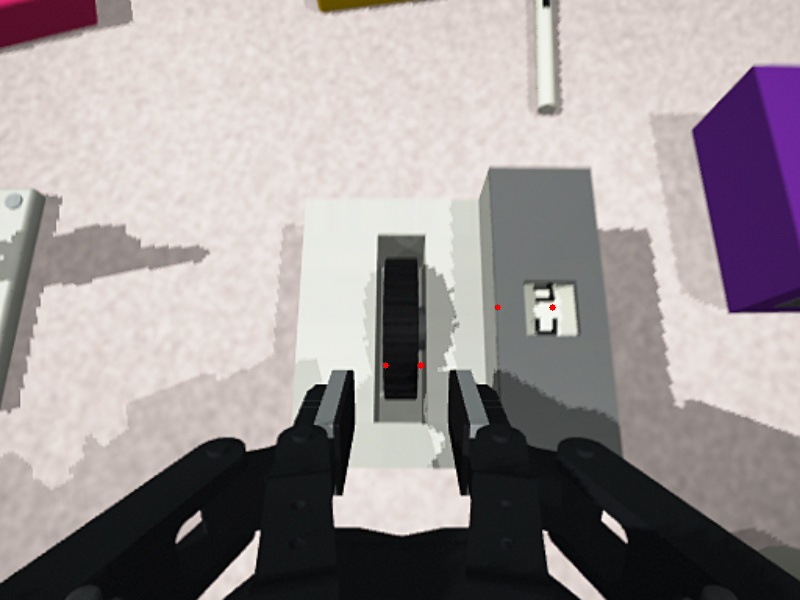

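Emit:
step_arm([
  [[0, 0, 0], [3, 0.5, 12], 32],
  [[0, 0, 0], [0, 0, 12], 32],
  [[0, 0, 0], [0, 0, 10], 26],
  [[0, 0, 0], [0, 0, 0], 20],
  [[0, 0, 0], [0, 0, 0], 16],
], grip_force=25)

```text
time: 16.73
tool_pos: [0.4706, -0.2108, 0.1295]
tcp_rot: [2.92, -0.406, 0.843]
wrist_force: [4.0, 3.5, -1.2]
width: 0.188
grip_force: 2.0
```

Emit:
step_arm([
  [[0, 0, 0], [0, 0, 0], 12],
  [[0, 0, 0], [0, 0, 0], 10],
  [[0, 0, 0], [0, 0, 0], 10],
  [[0, 0, 0], [0, 0, 0], 10],
], grip_force=25)

```text
time: 17.07
tool_pos: [0.4704, -0.2099, 0.1296]
tcp_rot: [2.921, -0.406, 0.843]
wrist_force: [8.0, 6.1, -4.1]
width: 0.153
grip_force: 24.4
```

```bash
python3 -c "
from h import *
wheel(-.56,95)"
```

```text
now phi -0.522 lean -0.562 D 97.6 y 1.1
turn [ 0.001 -0.002 -0.004] shift [-3.7  1.1  2.5] F [ 2.9 -8.   6.7] w 0.153 grip 24.4 t 17.07 q [-0.54 -0.06  2.41  0.54  0.28  0.82] pos [ 0.4704 -0.2099  0.1296]
```

Emit:
step_arm([
  [[0, 0, 0], [0, -2, 0], 10],
  [[0, -0.112, 0], [10.9, 0, 1], 10],
  [[0, -0.112, 0], [10.9, 0, 1], 10],
  [[0, -0.112, 0], [10.9, 0, 1], 10],
  [[0, 0, 0], [0, 0, 0], 10],
])

```text
time: 17.48
tool_pos: [0.499, -0.2173, 0.1408]
tcp_rot: [3.053, -0.417, 0.404]
wrist_force: [-10.0, -10.8, 9.0]
width: 0.157
grip_force: 28.9
```

```bash
python3 -c "
from h import *
wheel(-.2,97)"
```

```text
now phi -0.197 lean -0.263 D 97.7 y 1.6
turn [-0.002 -0.063  0.001] shift [-0.3  1.6  0.6] F [ -4.2  13.1 -10.4] w 0.157 grip 28.9 t 17.48 q [-0.49  0.06  2.18  0.1   0.64  1.29] pos [ 0.499  -0.2173  0.1408]
```

Emit:
step_arm([
  [[0, -0.112, 0], [10.7, 1.2, 0.3], 10],
  [[0, -0.112, 0], [10.7, 0, 0.3], 10],
  [[0, -0.112, 0], [10.7, 0, 0.3], 10],
  [[0, -0.112, 0], [10.7, 0, 0.3], 10],
  [[0, 0, 0], [0, 0, 0], 10],
])

```text
time: 17.9
tool_pos: [0.5384, -0.2288, 0.1383]
tcp_rot: [-3.07, 0.418, 0.294]
wrist_force: [-3.9, -4.5, -5.6]
width: 0.154
grip_force: 30.7
```

```bash
python3 -c "
from h import *
wheel(.3,97)
im=read_camera('wrist');asc(win(calibration('wrist'),im))"
```

```text
now phi 0.23 lean 0.191 D 95.8 y 1.1
turn [-0.004 -0.109  0.002] shift [ 6.8  1.1 -0.7] F [-1.4  5.4  5.9] w 0.154 grip 30.7 t 17.9 q [-0.43  0.34  1.84 -0.03  1.15  1.42] pos [ 0.5384 -0.2288  0.1383]
************************************************
************************************************
************************************************
********++******@@****************************++
**++++++++++++++**************@@@@@@@@****++++++
**++....                                ****++++
++--....  ############                  **@@++++
++++..--##############--                ****++++
++++..--####--------++                  @@@@++++
++--..--##**                            @@**++++
##**----##**                            @@**++++
######@@####@@@@******                  @@**++++
######################++                @@**++++
############**  ..--##@@              --@@@@++++
##############**  ..##++              ++@@**++++
##################@@##++  ..++++--    **@@**++++
######################@@++++++++++--++@@****++++
########################**++++++++++****@@**++++
##########################@@++++++******@@**++++
##############################**********@@**++++
################################@@******@@**++++
####################################@@******++++
######################################@@****++++
##########################################**++++
############################################**++
##############################################@@
```

Emit:
step_arm([
  [[0, -0.112, 0], [10.7, -0.5, 1], 10],
  [[0, -0.112, 0], [10.7, 0, 1], 10],
  [[0, -0.112, 0], [10.7, 0, 1], 10],
  [[0, 0, 0], [0, 0, 0], 10],
  [[0, 0, 0], [0, 0, 0], 10],
])

```text
time: 18.37
tool_pos: [0.5651, -0.2362, 0.1245]
tcp_rot: [-2.939, 0.4, 0.787]
wrist_force: [-5.7, -5.5, -15.4]
width: 0.154
grip_force: 32.7
```

```bash
python3 -c "
from h import *
wheel(.56,97)"
```

```text
now phi 0.558 lean 0.523 D 93.8 y 1.2
turn [-0.002 -0.037  0.002] shift [ 0.3  1.2 -3.2] F [ 4.2  6.9 15.3] w 0.154 grip 32.7 t 18.37 q [-0.41  0.58  1.59 -0.07  1.5   1.46] pos [ 0.5651 -0.2362  0.1245]
```

Emit:
step_arm([
  [[0, 0, 0], [0, -0.5, 0], 16],
  [[0, 0, 0], [0, 0, 0], 24],
  [[0, 0, 0], [0, 0, 0], 30],
  [[0, 0, 0], [0, 0, -12], 32],
  [[0, 0, 0], [0, 0, -24], 32],
])

```text
time: 18.78
tool_pos: [0.5819, -0.2377, 0.1596]
tcp_rot: [-2.935, 0.399, 0.783]
wrist_force: [0.7, 0.8, -0.0]
width: 0.376
grip_force: 0.0
```

Emit:
step_arm([
  [[0, 0.112, 0], [-14.5, 0, 0.8], 32],
  [[0, 0.112, 0], [-14.5, 0, 0.8], 32],
  [[0, 0.112, 0], [-14.5, 0, 0.8], 32],
  [[0, 0.112, 0], [-14.5, 0, 0.8], 32],
  [[0, 0.112, 0], [-14.5, 0, 0.8], 32],
])

```text
time: 19.2
tool_pos: [0.5178, -0.2204, 0.1809]
tcp_rot: [3.11, -0.425, 0.083]
wrist_force: [-0.1, 0.3, -0.4]
width: 0.376
grip_force: 0.0
```

Emit:
step_arm([
  [[0, 0.112, 0], [-14.5, 0, 0.8], 32],
  [[0, 0.112, 0], [-14.5, 0, 0.8], 32],
  [[0, 0.112, 0], [-14.5, 0, 0.8], 32],
  [[0, 0.112, 0], [-14.5, 0, 0.8], 32],
  [[0, 0.1, 0], [-12, 0, 0.8], 32],
])

```text
time: 19.62
tool_pos: [0.4545, -0.2013, 0.1588]
tcp_rot: [2.922, -0.399, 0.865]
wrist_force: [1.7, 1.8, -1.0]
width: 0.375
grip_force: 0.0
```

Emit:
step_arm([
  [[0, 0, 0], [0, 0, 0], 32],
])

```text
time: 19.7
tool_pos: [0.4513, -0.199, 0.1547]
tcp_rot: [2.931, -0.403, 0.854]
wrist_force: [-0.4, 0.1, -1.6]
width: 0.378
grip_force: 0.0
```

```bash
python3 -c "
from h import *
wheel(-.6,97)
im=read_camera('wrist');asc(win(calibration('wrist'),im))"
```

```text
now phi -0.568 lean -0.565 D 130.1 y 6.5
turn [-0.013  0.035 -0.005] shift [-3.   6.9 33.1] F [-1.3  0.   1.1] w 0.378 grip 0.0 t 19.7 q [-0.56 -0.16  2.44  0.49  0.36  0.87] pos [ 0.4513 -0.199   0.1547]
++++++@@@@@@@@@@@@@@@@@@@@@@@@@@@@@@@@@@####@@@@
++++++++----..++********++++--++++++++++++--++@@
++++++------++############@@  ----....      --@@
++++++++--++######@@@@@@@@**          ....  --@@
++++++++----@@##..              ..          --@@
++++++++----@@##..                          --@@
++++++++--..**##..                          --@@
++++++------**##############                --@@
++++++--------**##@@@@@@@@##@@              --@@
++++++----------          @@##              --@@
++++++------              **##              --@@
++++++------..            **##              --@@
++++++------..  ++++++++++####              --@@
++++++--------**##############              --@@
++++++----------------------                --@@
++++++--------..                            --**
++++++----------                            ++**
++++++--..------                            --@@
++++++--..--                                ++@@
++++++--..--                                --@@
++++++--....++##############                ++**
++++++++++++**************++----++--++++----++**
++++++++++++++++++++++++++++++++++++++++++++++++
++++++++++++++++++++++++++++++++++++++++++++++++
++++++++++++++++++++++++++++++++++++++++++++++++
++++++++++++++++++++++++++++++++++++++++++++++++
```

Emit:
step_arm([
  [[-0.01, 0.03, 0], [-2, 5.3, 0], 32],
  [[0, 0, 0], [0, 0, 12], 32],
  [[0, 0, 0], [0, 0, 12], 32],
  [[0, 0, 0], [0, 0, 9], 26],
  [[0, 0, 0], [0, 0, 0], 20],
])

```text
time: 20.17
tool_pos: [0.474, -0.2126, 0.1304]
tcp_rot: [2.902, -0.4, 0.896]
wrist_force: [-0.1, -0.5, 0.1]
width: 0.233
grip_force: 0.0
```

Emit:
step_arm([
  [[0, 0, 0], [0, 0, 0], 16],
  [[0, 0, 0], [0, 0, 0], 12],
  [[0, 0, 0], [0, 0, 0], 10],
  [[0, 0, 0], [0, 0, 0], 10],
  [[0, 0, 0], [0, 0, 0], 10],
], grip_force=25)

```text
time: 20.58
tool_pos: [0.4727, -0.2108, 0.1305]
tcp_rot: [2.904, -0.399, 0.897]
wrist_force: [9.1, 5.4, -4.8]
width: 0.152
grip_force: 24.5
```

```bash
python3 -c "
from h import *
wheel(-.6,97)"
```

```text
now phi -0.496 lean -0.598 D 97.2 y 0.8
turn [-0.003  0.002 -0.002] shift [-10.1   0.8  -0.4] F [ 3.3 -7.6  8.2] w 0.152 grip 24.5 t 20.58 q [-0.55 -0.06  2.43  0.69  0.25  0.67] pos [ 0.4727 -0.2108  0.1305]
```

Emit:
step_arm([
  [[0, -0.112, 0], [10.7, -0.8, 1.1], 10],
  [[0, -0.112, 0], [10.7, 0, 1.1], 10],
  [[0, -0.112, 0], [10.7, 0, 1.1], 10],
  [[0, -0.112, 0], [10.7, 0, 1.1], 10],
  [[0, 0, 0], [0, 0, 0], 10],
])

```text
time: 21.0
tool_pos: [0.5059, -0.2197, 0.1419]
tcp_rot: [3.071, -0.407, 0.365]
wrist_force: [-10.2, -14.7, 2.2]
width: 0.147
grip_force: 28.4
```

```bash
python3 -c "
from h import *
wheel(-.15,97)"
```

```text
now phi -0.121 lean -0.235 D 97.6 y 1.1
turn [-0.01  -0.085  0.008] shift [-2.8  1.1  0.3] F [-5.3 16.8 -3.7] w 0.147 grip 28.4 t 21.0 q [-0.48  0.09  2.15  0.1   0.68  1.28] pos [ 0.5059 -0.2197  0.1419]
```

Emit:
step_arm([
  [[0, -0.112, 0], [10.7, 1.2, 1.1], 10],
  [[0, -0.112, 0], [10.7, 0, 1.1], 10],
  [[0, -0.112, 0], [10.7, 0, 1.1], 10],
  [[0, -0.112, 0], [10.7, 0, 1.1], 10],
  [[0, 0, 0], [0, 0, 0], 10],
])

```text
time: 21.42
tool_pos: [0.5455, -0.231, 0.1359]
tcp_rot: [-3.059, 0.403, 0.336]
wrist_force: [-7.4, -6.6, -7.0]
width: 0.149
grip_force: 32.3
```

```bash
python3 -c "
from h import *
wheel(.4,97)"
```

```text
now phi 0.312 lean 0.22 D 95.5 y 0.9
turn [-0.006 -0.18   0.011] shift [ 8.6  1.  -0.3] F [-3.8  8.4  8. ] w 0.149 grip 32.3 t 21.42 q [-0.43  0.37  1.8  -0.03  1.18  1.42] pos [ 0.5455 -0.231   0.1359]
```

Emit:
step_arm([
  [[0, -0.112, 0], [10.7, -0.5, 1.6], 10],
  [[0, -0.112, 0], [10.7, 0, 1.6], 10],
  [[0, -0.112, 0], [10.7, 0, 1.6], 10],
  [[0, 0, 0], [0, 0, 0], 10],
  [[0, 0, 0], [0, 0, 0], 10],
])

```text
time: 21.83
tool_pos: [0.5715, -0.2378, 0.1211]
tcp_rot: [-2.924, 0.383, 0.829]
wrist_force: [-9.6, -5.9, -12.2]
width: 0.144
grip_force: 34.0
```

```bash
python3 -c "
from h import *
wheel(.57,97)"
```

```text
now phi 0.636 lean 0.553 D 94.6 y 1.3
turn [-0.001 -0.017  0.012] shift [-6.2  1.2 -2.7] F [-0.2  8.3 14.4] w 0.144 grip 34.0 t 21.83 q [-0.4   0.61  1.55 -0.07  1.53  1.45] pos [ 0.5715 -0.2378  0.1211]
```

Emit:
step_arm([
  [[0, 0, 0], [0, -0.5, 0], 16],
  [[0, 0, 0], [0, 0, 0], 24],
  [[0, 0, 0], [0, 0, 0], 30],
  [[0, 0, 0], [0, 0, -12], 32],
  [[0, 0, 0], [0, 0, -24], 32],
])

```text
time: 22.25
tool_pos: [0.5902, -0.239, 0.1554]
tcp_rot: [-2.92, 0.38, 0.816]
wrist_force: [0.4, 0.2, -0.9]
width: 0.376
grip_force: 0.0
```

Emit:
step_arm([
  [[0, 0.112, 0], [-25, 0, -5], 32],
  [[0, 0.112, 0], [-25, 0, -5], 32],
  [[0, 0.112, 0], [-25, 10, -5], 32],
  [[0, 0.112, 0], [-25, 15, -10], 32],
  [[0, 0.1, 0], [-25, 15, -10], 32],
])

```text
time: 22.67
tool_pos: [0.4774, -0.2519, 0.2312]
tcp_rot: [-3.103, 0.408, -0.027]
wrist_force: [0.3, -1.0, 0.4]
width: 0.376
grip_force: 0.0
```

Emit:
step_arm([
  [[0, 0, 0], [0, 10, 0], 32],
  [[0, 0, 0], [0, 0, 0], 32],
])

```text
time: 22.83
tool_pos: [0.4724, -0.262, 0.2307]
tcp_rot: [-3.102, 0.414, -0.019]
wrist_force: [0.5, -0.1, -0.1]
width: 0.374
grip_force: 0.0
```

```bash
python3 -c "
from h import *
wheel(0,97)
k=calibration('wrist');C=-k['R'].T@k['t'];print('cam ctrl',Ro.from_euler('z',-CT[2]).apply(C-np.r_[CT[:2],0]).round(3))
im=read_camera('wrist');asc(win(k,im))"
```

```text
now phi -0.175 lean -0.01 D 188.6 y -48.6
turn [-0.014 -0.01   0.007] shift [ 32.2 -47.1  89.7] F [ 0.5 -0.1  0.1] w 0.374 grip 0.0 t 22.83 q [-0.56  0.06  1.97  0.02  1.1   1.27] pos [ 0.4724 -0.262   0.2307]
cam ctrl [ 0.041 -0.049  0.302]
++++++++++++++++++++++++++++++++++++++++++++++++
++++++++++++++++++++++++++++++++++++++++++++++++
++++++++++++++++++++++++++++++++++++++++++++++++
++--------------..              ..........**++++
++--............                          **++++
++..............                          **++++
**--..........++++--------..              **++++
**--..........**############**            ++++++
**............--++......  @@##            ++++++
++........--....          ++##..          ++++++
++--....----              **##..          ++++++
++--..--------            **##..          ++++++
++------------            **##          ..++++++
++------------            **##            ++++++
**--------------          **##            ++++++
**--------------          @@##            ++++++
++----------------        @@##            **++++
++----------..            @@##            ++++++
++------------            ++**            **++++
++------------..                          **++++
++----++++++++**  ..    --        ....--..**++++
++++++++++++++++++++++++**--..----++++++++++++++
++++++++++++++++++++++++++++**++++++++++++++++++
++****************************************++++++
++****************************************++++++
++++++++++++++++++++++++++++++++++++++++++++++++
```

The 7 spans rows 6.5–18 of the window's 3–22, so it's centred well within tolerance. The holder is at the ring and the arm is clear.

```bash
python3 -c "
from h import *
print(finish_job())"
```

```text
the job is handed in; nothing more can be done
None
```

I handed the job in after about 23 s: the nozzle holder hangs against the stop ring over the beaker, the thumbwheel shows a centred 7, and the arm has let go and is clear; the job interface gave no verdict.

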